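Run the slab roller from its dead-man dial

ROBOT

A 6-joint arm with a two-finger parallel gripper is mounted at the origin on the work surface. World frame = base frame: x ahead of the robot, y to its left, z up, the work surface at z = 0. Lengths are in m, angles in rad, forces in N, time in s.
With the tool pointing down it reaches from about 0.35 to 0.775 m from the base axis. Payload 7.3 kg.
Tool frame: the origin (TCP) lies midway between the tips of the shut fingers; the grasp point (between the pads) lies 19 mm behind it (robot.tcp_to_grasp is the distance from the TCP to the grasp point, in m); x points along the fingers, z is the direction in which the jaws open and shut, and the axes are right-handed (so a half turn about x gives the same grasp; the last joint's range is limited). The gripper opens to 92 mm and grips with 3 to 60 N. Pads are 19 mm wide; open, the fingers measure 130 mm over their backs; the gripper's body (75 mm by 190 mm) begins 47 mm behind the grasp point.
Start: joints at [1.177, 0.342, 1.524, -0, 1.275, -0.146], TCP at [0.129, 0.509, 0.227] pointing down, gripper open.
Joint ranges: [-2.53, 2.53], [-0.77, 2.02], [0.04, 2.7], [-1, 4.14], [0.28, 2.66], [-3.11, 3.11]. Speed limits (rad/s): [2.57, 2.57, 3.14, 3.14, 3.14, 3.14].

INTERFACE

Orientations are given as [roll, pitch, yaw] about the fixed x, y, z axes, in that order (R = Rz(yaw) Ry(pitch) Rx(roll)).
In Python, from cell import robot gives the robot as it stands.
- The arm moves only by the tool move_arm, never from a script. Its argument "deltas" is a list of rows, each an object with "dp": the shift along the tool's x, y, z in m, a list of three; "turn": the turn, a rotation vector about the tool's x, y, z in degrees, a list of three. A call has 1 to 10 rows; each row is the pose to reach, as a shift and turn from the pose commanded when the call began, along the tool's axes at that moment; what a row does not reach only later rows make up. A row lasts 1/10 s, in which the tool goes at most 50 mm and 8.59 degrees, less where a joint would pass 70% of its speed; a pose out of reach is approached as far as the arm can. A call with a gripper value outside its range is refused whole. "hand" is the finger opening in m, from 0 to 0.0918, set as the call begins (left out, the last holds). The fingers move at their own pace and stop on an object; "squeeze" is the grip in N (left out, the last holds). Time passes only in rows, so rows that repeat a pose let the fingers close. It gives the time, the measured TCP pose, the force and the opening at its end, in the units of the state.
- robot.observe(): the state, without advancing time (a new reading comes with each control period).
- robot.read_camera(name): name is "scene" or "side" or "wrist"; returns (picture, depth): 400x640x3 uint8, red, green, blue; 400x640 float32, m along the optical axis (not along the pixel's ray), 0 where there is no reading.
- robot.camera_info(name): a dict with "fx", "fy", "cx", "cy" (pixels), "R" (3x3) and "t" (3): a world point X has camera coordinates R X + t. Camera axes: x right, y down, z forward; pixel columns grow to the right and rows downward; lengths in m; the calibration is good to about 2 mm. A picture is of the moment at which its call begins: read the wrist's pose just before it. camera_info takes no time and is no camera call; for the wrist camera it gives the pose at the moment of the call.
- robot.hand_in(): hands the job in, once; it reports no verdict.
The state is a dict: "time": time; "qpos": joint angles; "qvel": joint speeds; "joint_efforts": joint torques, N m; "tool_pos": TCP position; "tool_rot": TCP orientation; "contact_force": force on the tool from outside, world axes, zero at the start; "torque": the same for the moment, N m; "opening": finger opening in m.
Only numpy, scipy, OpenCV 4.12 (cv2) and the standard library are available. Lean on these libraries where they do the work, as an engineer would, in place of code of your own. Each camera call takes 0.05 s, during which the arm holds its last target.

TASK

Start the slab roller from its console: press the white key fully down for a moment and let it up, then the green key, one at a time, never pressing the red key. Then turn the orange lever dial clockwise past its first two clicks into the third, so that it points at the large orange dot and not beyond, and hold it there with the gripper's fingers against its spring. Finish while still holding it there with all keys up, and leave the pots and tools standing about undisturbed.

Things in the scene. Friction and masses are not known exactly. Their poses are not given: they have to be found in the camera images.
- console: Grey control box with an aluminium top, fixed to the table: 200 (x) x 340 (y) x 60 mm high, origin under its centre; its level top is 60 mm above the table. Its x axis points to its far side, away from the robot at yaw 0. Keys stand on its near half to the +y side, the lever dial on its -y side.
- dial_handle (a point): Orange lever of the dial, white line on top: bar 62 mm long, 14 thick, 30 high (underside 14, top 44 mm above the console's top). This point: mid-height, on its centre line, 50 mm out from the dial's axis; x points outward along it (18 mm more to the free end), y across its thickness. At dial 0, x stands 0.6 rad anticlockwise from above of the console's x. Both sides are clear for 45 mm over the swing.
- dial_axis (a point): Point on the dial's vertical axis, level with the console's top (60 mm above the table). On the top, 84 mm from this axis, black dots of growing size mark dial values 0, 0.4 and 0.8, and a large orange dot (18 mm) the third notch, 1.2; the lever points at the dot.
- dial (a joint): Angle of the dial, rad, growing clockwise seen from above. Rest 0; clicks (notches) at 0.4, 0.8, 1.2; end stop 1.45, beyond the third notch. A spring (0.1 N m at rest, 0.24 N m at the third notch: 2 to 5 N at the handle's point, about 0.08 N m more to pass a click) returns it to 0 from everywhere when let go: no notch holds it.
- key_white (a joint): Travel of the white key, m, growing downward: 0 up, 0.006 fully down (5 N; 1.5 N starts it); springs back up when released. The places of the three keys are mixed.
- key_white_top (a point): Centre of the top of the round white key, 28 mm across in a black 44 mm collar 12 mm high, standing free; when up its top is 22 mm above the console's top. Keys are 55 mm apart.
- key_green (a joint): Travel of the green key, m, growing downward: 0 up, 0.006 fully down (5 N; 1.5 N starts it); springs back up when released. The places of the three keys are mixed.
- key_green_top (a point): Centre of the top of the round green key, 28 mm across in a black 44 mm collar 12 mm high, standing free; when up its top is 22 mm above the console's top. Keys are 55 mm apart.
- key_red (a joint): Travel of the red key, m, growing downward: 0 up, 0.006 fully down (5 N; 1.5 N starts it); springs back up when released. The places of the three keys are mixed.
- key_red_top (a point): Centre of the top of the round red key, 28 mm across in a black 44 mm collar 12 mm high, standing free; when up its top is 22 mm above the console's top. Keys are 55 mm apart.
- mug: Bystander, loose: blue glazed mug, 76 mm wide, 85 mm high, handle on its +y side; origin under its centre.
- bowl: Bystander, loose: terracotta bowl, 130 mm wide, 55 mm high; origin under its centre.
- glaze_jar: Bystander, loose: green glass jar with a white cap, 72 mm wide, 100 mm high; origin under its centre.
- vase: Bystander, loose: white vase, 84 mm wide, 130 mm high; origin under its centre.
- brush: Bystander, loose: glaze brush lying on the table along its x axis, about 0.2 m long.
- test_tile: Bystander, loose: blue tile 50 x 40 x 8 mm lying on the console's far half; origin under its centre.
- test_pot: Bystander, loose: terracotta test pot, 48 mm wide, 42 mm high, standing on the console's far half; origin under its centre.

How it is judged:
By the outcome, as a careful person would: the job done as asked, in the order asked, and still so for the second after the job is handed in, while the arm keeps its last pose, push and grip.
It also fails if it takes over 45 s, if anything falls off the work surface, if the arm or the gripper's body presses on something with over 40 N, if the wrist force passes 120 N, or if a joint passes its speed limit or range.

## Working session

There is one attempt and no reset: what is moved stays moved. The work goes in short steps, Python scripts to look and compute and a tool call to move; the robot and the scene stay as the last step left them, time stands still between calls to the robot, and variables do not carry over. Pictures are saved under pics/ and viewed, and the job is handed in when it is done.

Besides the shell and the picture viewer there is one more tool, called after "Emit:" as a command line: name --argument value ..., lists and objects as JSON in quotes. move_arm: Moves the arm, as the interface text tells. Its arguments: {"type":"object","properties":{"deltas":{"type":"array"},"hand":{"type":"number"},"squeeze":{"type":"number"}},"required":["deltas"]}

```bash
mkdir -p pics; ls
python3 - <<'E'
from cell import robot
import cv2,numpy as np
s=robot.observe()
print({k:np.round(v,3).tolist() for k,v in s.items()})
for n in("scene","side"):
    p,d=robot.read_camera(n); cv2.imwrite(f"pics/{n}0.png",p[:,:,::-1]); np.save(f"pics/{n}0.npy",d)
    i=robot.camera_info(n);print(n,{k:np.round(v,4).tolist() for k,v in i.items()})
E
```

```text
pics
{'time': 0.0, 'qpos': [1.177, 0.343, 1.525, -0.0, 1.275, -0.146], 'qvel': [0.001, -0.0, -0.0, 0.0, -0.002, -0.002], 'joint_efforts': [0.0, -43.125, -24.422, 0.072, 0.056, -0.0], 'tool_pos': [0.129, 0.509, 0.226], 'tool_rot': [3.009, 1.569, -1.951], 'contact_force': [0.45, -0.265, -0.399], 'torque': [0.026, -0.028, 0.026], 'opening': 0.092}
scene {'fx': 390.916, 'fy': 390.916, 'cx': 318.5199, 'cy': 197.2009, 'R': [[-0.1255, 0.9921, -0.0086], [0.8567, 0.104, -0.5053], [-0.5004, -0.0708, -0.8629]], 't': [0.1324, -0.3867, 1.3253]}
side {'fx': 479.6227, 'fy': 479.6227, 'cx': 332.1925, 'cy': 198.038, 'R': [[-0.9989, -0.0458, -0.0099], [-0.0163, 0.5378, -0.8429], [0.0439, -0.8418, -0.5379]], 't': [0.4866, 0.1069, 1.3878]}
```

View pics/scene0.png

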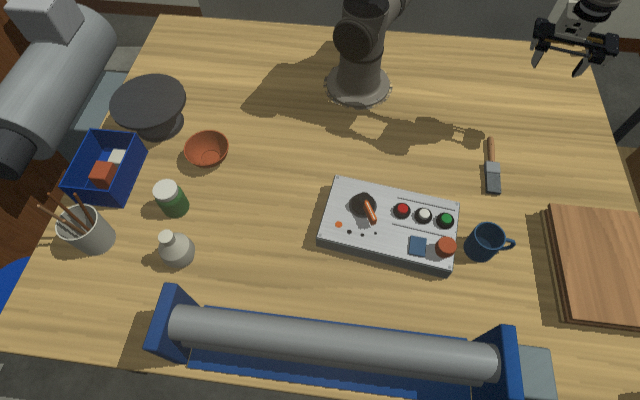

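View pics/side0.png

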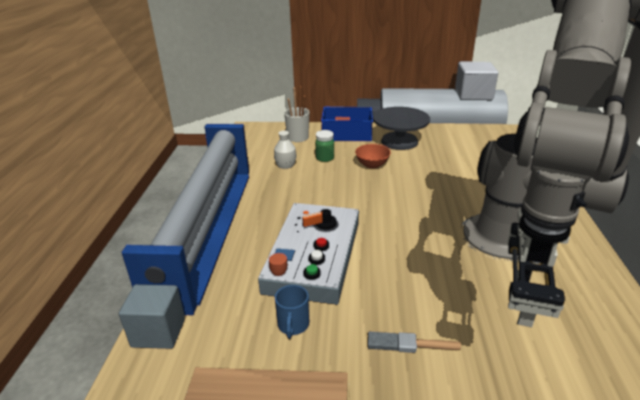

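The scene view shows the console at about (390,225). The keys run red (402,211), white (424,215), green (446,220). The dial axis is near (362,203), its lever points down-right, and the orange dot is at (338,225).

```bash
cat > h.py <<'E'
import numpy as np,cv2
def ray(i,u,v,z):
    R=np.array(i["R"]);t=np.array(i["t"]);c=-R.T@t
    d=R.T@np.array([(u-i["cx"])/i["fx"],(v-i["cy"])/i["fy"],1]); return c+d*(z-c[2])/d[2]
def proj(i,X):
    x=np.array(i["R"])@X+np.array(i["t"]); return np.array([i["fx"]*x[0]/x[2]+i["cx"],i["fy"]*x[1]/x[2]+i["cy"]])
def blobs(p,box):
    x0,x1,y0,y1=box
    h=cv2.cvtColor(p,cv2.COLOR_RGB2HSV);out=[]
    H,S,V=[h[...,k].astype(int) for k in range(3)]
    M=dict(red=((H<4)|(H>174))&(S>170)&(V>70),orange=(H>=5)&(H<=16)&(S>150)&(V>90),green=(H>45)&(H<85)&(S>120)&(V>50),white=(S<25)&(V>215),black=(V<50))
    for n,m in M.items():
        mm=np.zeros(m.shape,np.uint8);mm[y0:y1,x0:x1]=m[y0:y1,x0:x1]
        k,l,st,c=cv2.connectedComponentsWithStats(mm)
        for j in range(1,k):
            if st[j,4]>6: out.append((n,*np.round(c[j],1),int(st[j,4])))
    return out
E
python3 - <<'E'
from h import *
from cell import robot
for n,box in(("scene",(310,470,170,280)),("side",(255,365,200,300))):
    p=cv2.imread(f"pics/{n}0.png")[:,:,::-1].copy();i=robot.camera_info(n)
    for b in blobs(p,box): print(n,b,*[np.round(ray(i,b[1],b[2],z)[:2],4) for z in(.06,.082,.104)])
    x0,x1,y0,y1=box;cv2.imwrite(f"pics/{n}0z.png",cv2.resize(p[y0:y1,x0:x1,::-1],None,fx=4.8,fy=4.8,interpolation=cv2.INTER_CUBIC))
E
```

```text
scene ('red', np.float64(402.6), np.float64(207.7), 67) [0.5003 0.1499] [0.5129 0.1462] [0.5255 0.1426]
scene ('orange', np.float64(369.6), np.float64(209.9), 61) [0.5171 0.0655] [0.5293 0.0639] [0.5415 0.0624]
scene ('orange', np.float64(338.4), np.float64(223.9), 27) [ 0.567  -0.0105] [ 0.578  -0.0101] [ 0.5889 -0.0098]
scene ('orange', np.float64(447.0), np.float64(244.7), 232) [0.5913 0.2596] [0.6016 0.2533] [0.612  0.2469]
scene ('green', np.float64(446.3), np.float64(218.0), 77) [0.517  0.2607] [0.5292 0.2543] [0.5414 0.248 ]
scene ('black', np.float64(422.1), np.float64(218.5), 70) [0.5259 0.1996] [0.5379 0.1948] [0.5499 0.1899]
scene ('black', np.float64(443.3), np.float64(222.5), 105) [0.5308 0.2527] [0.5427 0.2465] [0.5546 0.2404]
scene ('black', np.float64(401.2), np.float64(216.4), 11) [0.5262 0.1468] [0.5382 0.1432] [0.5502 0.1396]
scene ('black', np.float64(467.0), np.float64(247.3), 68) [0.5923 0.3077] [0.6026 0.3002] [0.613  0.2926]
side ('red', np.float64(321.1), np.float64(242.2), 67) [0.51   0.1282] [0.5077 0.1565] [0.5054 0.1848]
side ('orange', np.float64(312.5), np.float64(219.5), 165) [0.5412 0.0248] [0.538 0.056] [0.5348 0.0872]
side ('orange', np.float64(277.8), np.float64(263.7), 269) [0.6125 0.2189] [0.6073 0.2446] [0.6021 0.2704]
side ('green', np.float64(311.8), np.float64(269.3), 98) [0.5258 0.237 ] [0.5231 0.2623] [0.5203 0.2875]
side ('white', np.float64(316.4), np.float64(253.7), 32) [0.519  0.1764] [0.5164 0.2034] [0.5138 0.2303]
side ('black', np.float64(326.9), np.float64(221.2), 241) [0.5    0.0318] [0.4979 0.0628] [0.4959 0.0938]
side ('black', np.float64(320.8), np.float64(246.8), 48) [0.5095 0.1478] [0.5072 0.1755] [0.5049 0.2032]
side ('black', np.float64(316.0), np.float64(260.5), 54) [0.518  0.2033] [0.5154 0.2295] [0.5129 0.2557]
side ('black', np.float64(311.2), np.float64(274.9), 74) [0.5256 0.2575] [0.5228 0.2821] [0.5201 0.3068]
```

View pics/scene0z.png

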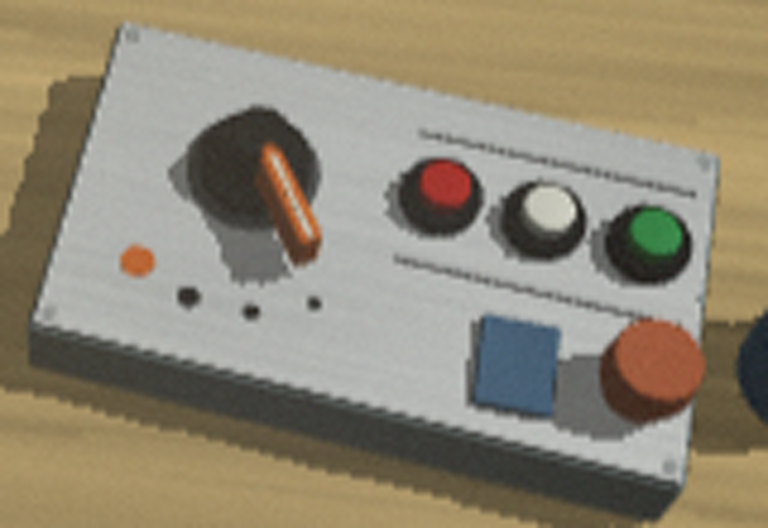

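```bash
cat >> h.py <<'E'
from scipy.spatial.transform import Rotation as Ro
from scipy.optimize import least_squares
def Rtool(s): 
    r=s["tool_rot"]; return Ro.from_euler('xyz',r).as_matrix()
def down(phi):
    """tool x down, tool z horizontal at yaw phi"""
    x=np.array([0,0,-1.]);z=np.array([np.cos(phi),np.sin(phi),0]);return np.c_[x,np.cross(z,x),z]
def delta(s,p,R):
    R0=Rtool(s); return np.round(R0.T@(np.array(p)-s["tool_pos"]),4), np.round(np.degrees(Ro.from_matrix(R0.T@R).as_rotvec()),2)
E
python3 - <<'E'
from h import *
from cell import robot
i=robot.camera_info("scene")
px=[(375.4,233.1),(362.3,235),(349.2,231.9),(338.5,224.4)]
P=np.array([ray(i,*p,.06)[:2] for p in px]);print(P.round(4))
f=lambda v:np.concatenate([[ *(v[:2]+.084*np.array([np.cos(v[2]-a),np.sin(v[2]-a)])-q)] for a,q in zip((0,.4,.8,1.2),P)])
r=least_squares(f,[.5,.05,.6]);print("axis",r.x,"yaw",r.x[2]-.6,np.abs(r.fun).max())
s=robot.observe();R=Rtool(s);print(R.round(3))
print("jaw yaw",np.arctan2(R[1,2],R[0,2]))
w=robot.camera_info("wrist");Rw=np.array(w["R"]);c=-Rw.T@w["t"]
print("cam in tool",(R.T@(c-s["tool_pos"])).round(3),"axes(tool)",(R.T@Rw.T).round(2).tolist(),w["fx"])
E
```

```text
[[ 0.5813  0.0838]
 [ 0.5904  0.0517]
 [ 0.5859  0.0186]
 [ 0.5683 -0.0101]]
axis [0.50636352 0.04632342 0.46380178] yaw -0.1361982176642787 0.0002611234968414866
[[-0.001 -0.969  0.245]
 [-0.001  0.245  0.969]
 [-1.     0.    -0.001]]
jaw yaw 1.3230004011787582
cam in tool [-0.158  0.078  0.   ] axes(tool) [[0.0, -0.29, 0.96], [-0.0, -0.96, -0.29], [1.0, -0.0, -0.0]] 276.83425190207515
```

Run:
```python
from h import *
from cell import robot
s=robot.observe();print(delta(s,[.47,.13,.30],down(1.43)))
```

```text
(array([-0.0736, -0.4238, -0.2834]), array([-6.13, -0.08, -0.02]))
```

Emit:
move_arm --deltas '[{"dp":[-0.02,-0.02,-0.01],"turn":[-0.5,0,0]},{"dp":[-0.03,-0.06,-0.035],"turn":[-1,0,0]},{"dp":[-0.04,-0.1,-0.065],"turn":[-1.5,0,0]},{"dp":[-0.05,-0.14,-0.09],"turn":[-2,0,0]},{"dp":[-0.06,-0.18,-0.12],"turn":[-3,0,0]},{"dp":[-0.07,-0.22,-0.147],"turn":[-4,0,0]},{"dp":[-0.074,-0.26,-0.175],"turn":[-5,0,0]},{"dp":[-0.074,-0.3,-0.2],"turn":[-6,0,0]},{"dp":[-0.074,-0.34,-0.23],"turn":[-6.1,0,0]},{"dp":[-0.074,-0.38,-0.255],"turn":[-6.1,0,0]}]'

```text
time: 1.1
tool_pos: [0.4353, 0.1666, 0.3006]
tool_rot: [1.712, 1.571, -3.142]
contact_force: [0.7, 0.6, 0.4]
opening: 0.0916
```

Emit:
move_arm --deltas '[{"dp":[0,-0.025,-0.018],"turn":[0,0,0]},{"dp":[0,-0.04,-0.025],"turn":[0,0,0]},{"dp":[0,-0.04,-0.025],"turn":[0,0,0]},{"dp":[0,-0.04,-0.025],"turn":[0,0,0]},{"dp":[0,-0.04,-0.025],"turn":[0,0,0]}]'

```text
time: 1.6
tool_pos: [0.4697, 0.1394, 0.3008]
tool_rot: [0.908, 1.57, 2.339]
contact_force: [-0.3, 0.0, 0.1]
opening: 0.0917
```

Run:
```python
from h import *
from cell import robot
import json
s=robot.observe();print({k:np.round(v,4).tolist() for k,v in s.items()})
w=robot.camera_info("wrist");p,d=robot.read_camera("wrist");cv2.imwrite("pics/w1.png",p[:,:,::-1]);np.save("pics/w1.npy",d)
json.dump({k:np.array(v).tolist() for k,v in w.items()},open("pics/w1.json","w"))
for b in blobs(p,(0,640,0,400)): print(b,ray(w,b[1],b[2],.06)[:2].round(4),ray(w,b[1],b[2],.082)[:2].round(4)) if b[3]>30 else 0
```

```text
{'time': 1.6, 'qpos': [0.1315, 0.2275, 1.4784, 0.0005, 1.4361, -1.2997], 'qvel': [0.0037, -0.0045, 0.0028, -0.0018, -0.0005, -0.0045], 'joint_efforts': [-0.4892, -37.932, -25.8611, -0.0347, 0.0739, 0.0073], 'tool_pos': [0.4697, 0.1394, 0.3008], 'tool_rot': [0.908, 1.5702, 2.3392], 'contact_force': [-0.3371, 0.0419, 0.1316], 'torque': [0.0179, 0.0418, 0.0294], 'opening': 0.0917}
('red', np.float64(328.1), np.float64(197.8), 224) [0.5165 0.1468] [0.5096 0.147 ]
('orange', np.float64(276.3), np.float64(226.4), 328) [0.5514 0.0607] [0.5426 0.0657]
('orange', np.float64(269.1), np.float64(231.1), 64) [0.5577 0.0481] [0.5485 0.0537]
('green', np.float64(404.8), np.float64(198.0), 253) [0.533  0.2614] [0.5253 0.2553]
('white', np.float64(497.2), np.float64(20.9), 672) [0.3141 0.3893] [0.3184 0.3762]
('white', np.float64(313.6), np.float64(194.7), 14850) [0.5086 0.1258] [0.5022 0.1272]
('white', np.float64(366.5), np.float64(197.9), 245) [0.5248 0.2042] [0.5175 0.2012]
('white', np.float64(207.3), np.float64(221.3), 132) [ 0.528  -0.0435] [ 0.5205 -0.0328]
('black', np.float64(96.1), np.float64(327.0), 16781) [ 0.6949 -0.2879] [ 0.6782 -0.2638]
('black', np.float64(522.4), np.float64(292.1), 3528) [0.727  0.4488] [0.7086 0.4324]
('black', np.float64(538.2), np.float64(331.3), 7759) [0.8134 0.4821] [0.7902 0.4638]
('black', np.float64(534.6), np.float64(389.6), 2248) [0.9518 0.487 ] [0.921  0.4685]
('black', np.float64(458.1), np.float64(388.2), 310) [0.9278 0.3424] [0.8982 0.3318]
```

View pics/w1.png

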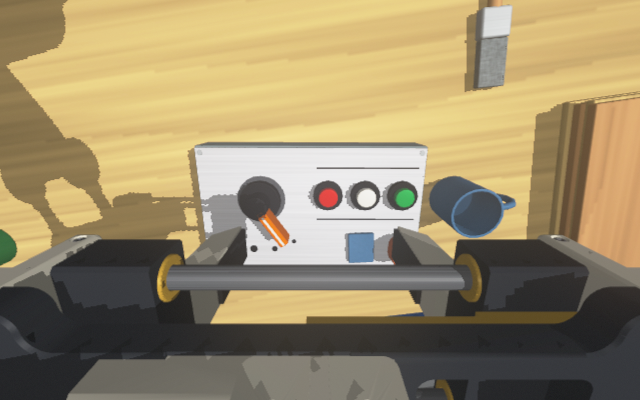

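The wrist view has red, white and green at (328,198), (366,198) and (405,198), and the dial dots at (294,240), (275,248) and (254,248). The finger hides the orange dot.

Run:
```python
from h import *
from cell import robot
import json
w=json.load(open("pics/w1.json"));p=cv2.imread("pics/w1.png")
g=p.max(2);pts=[]
for (u,v) in [(294,240),(275,248),(254,248)]:
    q=255-g[v-6:v+7,u-6:u+7].astype(float);q=np.clip(q-110,0,None);yy,xx=np.mgrid[v-6:v+7,u-6:u+7];pts.append(((q*xx).sum()/q.sum(),(q*yy).sum()/q.sum()))
print(pts)
P=np.array([ray(w,*p,.06)[:2] for p in pts]);print(P.round(4))
f=lambda v:np.concatenate([[ *(v[:2]+.084*np.array([np.cos(v[2]-a),np.sin(v[2]-a)])-q)] for a,q in zip((0,.4,.8),P)])
r=least_squares(f,[.5,.05,.6]);print(r.x,"yaw",r.x[2]-.6,np.abs(r.fun).max())
a=robot.camera_info("scene")
for z in(.104,):print(ray(w,271,213,z))
s=robot.observe();print("white",delta(s,[.518,.201,.10],down(1.43)),"green",delta(s,[.526,.255,.10],down(1.43)))
cv2.imwrite("pics/w1z.png",cv2.resize(p[150:260,190:320],None,fx=5,fy=5))
```

```text
[(np.float64(293.52569169960475), np.float64(240.9584980237154)), (np.float64(274.42314487632507), np.float64(248.33303886925796)), (np.float64(253.48963387737098), np.float64(248.29289810322012))]
[[0.5798 0.0832]
 [0.5882 0.0508]
 [0.5835 0.0177]]
[0.50437513 0.0460406  0.45680277] yaw -0.14319722975494165 8.100709990620236e-05
[0.51339177 0.06710191 0.104     ]
white (array([ 0.2009, -0.0392,  0.0677]), array([ 0.08,  0.02, -0.01])) green (array([ 0.2009, -0.0396,  0.1223]), array([ 0.08,  0.02, -0.01]))
```

View pics/w1z.png

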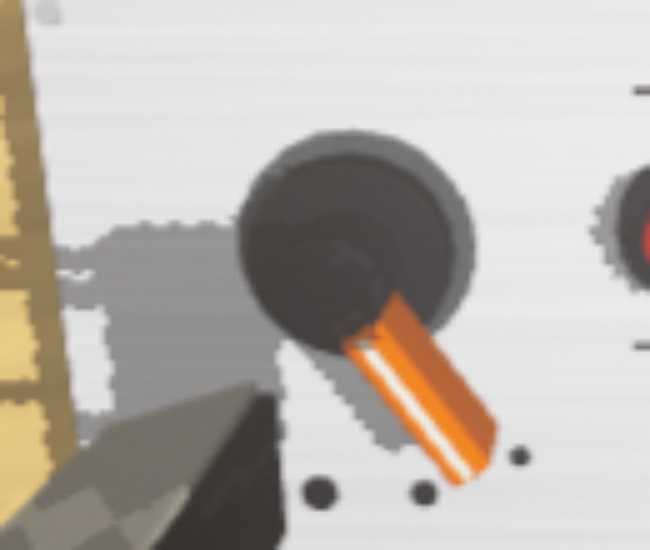

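Emit:
move_arm --deltas '[{"dp":[0.03,-0.01,0.015],"turn":[0,0,0]},{"dp":[0.07,-0.02,0.03],"turn":[0,0,0]},{"dp":[0.11,-0.03,0.05],"turn":[0,0,0]},{"dp":[0.15,-0.039,0.065],"turn":[0,0,0]},{"dp":[0.18,-0.039,0.068],"turn":[0,0,0]},{"dp":[0.19,-0.039,0.068],"turn":[0,0,0]},{"dp":[0.19,-0.039,0.068],"turn":[0,0,0]},{"dp":[0.19,-0.039,0.068],"turn":[0,0,0]}]' --hand 0 --squeeze 10

```text
time: 2.45
tool_pos: [0.5195, 0.2003, 0.1125]
tool_rot: [-1.188, 1.568, 0.242]
contact_force: [0.6, -0.2, 0.7]
opening: 0.0322
```

Run:
```python
from h import *
from cell import robot
s=robot.observe();print({k:np.round(v,4).tolist() for k,v in s.items()})
w=robot.camera_info("wrist");p,d=robot.read_camera("wrist");cv2.imwrite("pics/w2.png",p[:,:,::-1])
p,d=robot.read_camera("side");cv2.imwrite("pics/s2.png",cv2.resize(p[180:320,240:400,::-1],None,fx=4,fy=4))
print("white",delta(s,[.518,.201,.082],down(1.43)))
print(proj(w,s["tool_pos"]))
```

```text
{'time': 2.45, 'qpos': [0.2304, 0.5119, 1.5944, 0.0, 1.0328, -1.1994], 'qvel': [-0.0082, -0.0159, -0.0108, 0.0006, -0.0028, 0.0005], 'joint_efforts': [0.2186, -46.8628, -20.3087, 0.0069, 0.1013, 0.001], 'tool_pos': [0.5195, 0.2003, 0.1125], 'tool_rot': [-1.1882, 1.5682, 0.2416], 'contact_force': [0.6182, -0.2408, 0.6658], 'torque': [0.0373, -0.0184, -0.0342], 'opening': 0.0322}
white (array([0.0305, 0.0016, 0.0004]), array([-0.01,  0.05,  0.14]))
[318.81715662 242.19982358]
```

View pics/w2.png

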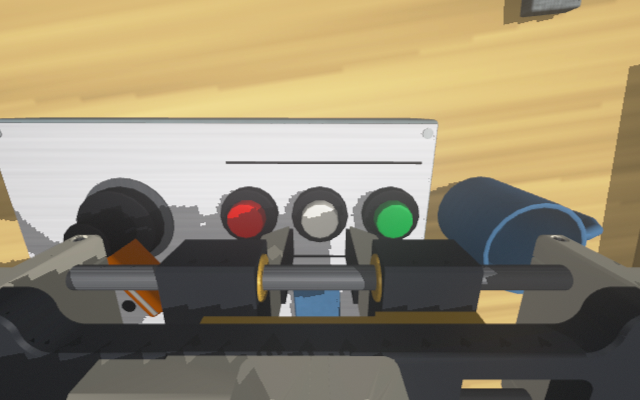

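View pics/s2.png

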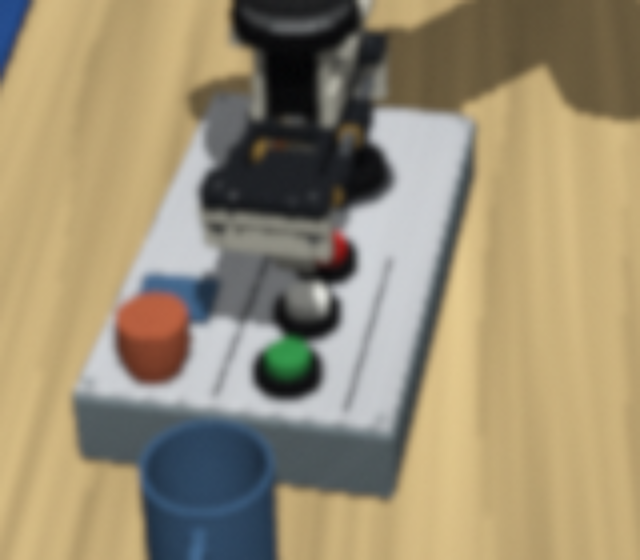

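The fingers are still closing. The white key is at (320,217), straight ahead of the gripper.

Emit:
move_arm --deltas '[{"dp":[0,0.002,0],"turn":[0,0,0]},{"dp":[0.005,0.002,0],"turn":[0,0,0]},{"dp":[0.01,0.002,0],"turn":[0,0,0]},{"dp":[0.014,0.002,0],"turn":[0,0,0]},{"dp":[0.014,0.002,0],"turn":[0,0,0]},{"dp":[0.014,0.002,0],"turn":[0,0,0]}]'

```text
time: 3.15
tool_pos: [0.5168, 0.2003, 0.0965]
tool_rot: [1.778, 1.57, -3.076]
contact_force: [0.1, 0.1, 0.6]
opening: 0.0003
```

Run:
```python
from h import *
from cell import robot
s=robot.observe();print({k:np.round(v,4).tolist() for k,v in s.items()})
w=robot.camera_info("wrist");p,d=robot.read_camera("wrist");p=p.copy()
for X in([.518,.201,.082],[.526,.255,.082],s["tool_pos"]):
    u=proj(w,np.array(X));print(u);cv2.circle(p,tuple(int(a) for a in u.round()),3,(255,0,255),1)
cv2.imwrite("pics/w3.png",cv2.resize(p[150:330,200:460,::-1],None,fx=3,fy=3))
```

```text
{'time': 3.15, 'qpos': [0.2314, 0.5295, 1.6155, 0.0001, 0.997, -1.1981], 'qvel': [0.0024, -0.0039, -0.0072, 0.0003, 0.0013, -0.0002], 'joint_efforts': [-0.0058, -48.3394, -20.2838, -0.0041, 0.0902, -0.0], 'tool_pos': [0.5168, 0.2003, 0.0965], 'tool_rot': [1.7779, 1.5703, -3.0759], 'contact_force': [0.0934, 0.147, 0.5627], 'torque': [0.0164, 0.0171, 0.031], 'opening': 0.0003}
[320.17001366 234.03932721]
[400.31761777 234.3923934 ]
[318.85049655 242.18127456]
```

View pics/w3.png

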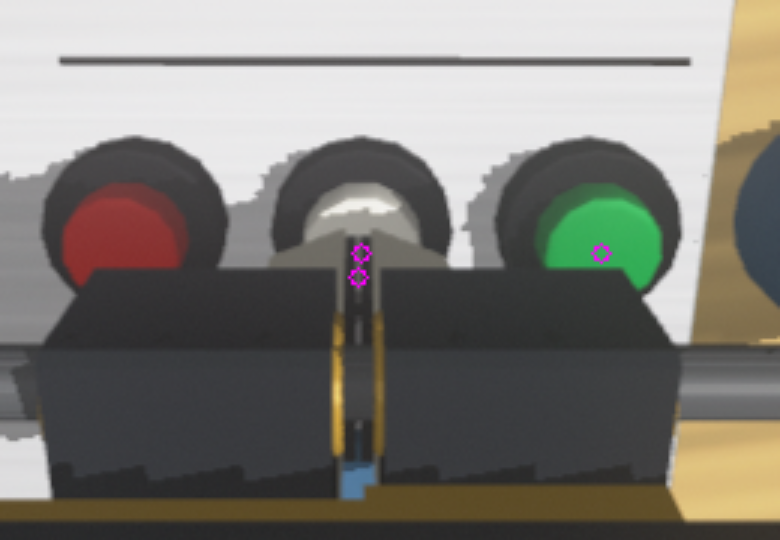

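The markers sit on the keys, so I press straight down in small steps.

Emit:
move_arm --deltas '[{"dp":[0.006,0,0],"turn":[0,0,0]},{"dp":[0.011,0,0],"turn":[0,0,0]},{"dp":[0.015,0,0],"turn":[0,0,0]},{"dp":[0.018,0,0],"turn":[0,0,0]},{"dp":[0.02,0,0],"turn":[0,0,0]},{"dp":[0.02,0,0],"turn":[0,0,0]}]'

```text
time: 3.8
tool_pos: [0.5167, 0.2003, 0.0767]
tool_rot: [1.862, 1.57, -2.992]
contact_force: [-2.1, -0.1, 5.2]
opening: 0.0004
```

Emit:
move_arm --deltas '[{"dp":[0.001,0,0],"turn":[0,0,0]},{"dp":[0.002,0,0],"turn":[0,0,0]},{"dp":[0.002,0,0],"turn":[0,0,0]},{"dp":[0.002,0,0],"turn":[0,0,0]}]'

```text
time: 4.2
tool_pos: [0.5168, 0.2003, 0.0761]
tool_rot: [-1.253, 1.57, 0.176]
contact_force: [-6.4, -1.5, 13.5]
opening: 0.0004
```

Force rises steeply at z = 0.076, so the white key is on its stop. I'll lift and look.

Emit:
move_arm --deltas '[{"dp":[-0.006,0,0],"turn":[0,0,0]},{"dp":[-0.014,0,0],"turn":[0,0,0]},{"dp":[-0.023,0,0],"turn":[0,0,0]},{"dp":[-0.023,0,0],"turn":[0,0,0]},{"dp":[-0.023,0,0],"turn":[0,0,0]}]'

```text
time: 4.7
tool_pos: [0.5171, 0.2003, 0.0979]
tool_rot: [-1.068, 1.57, 0.362]
contact_force: [0.1, -0.2, 0.5]
opening: 0.0008
```

Run:
```python
from h import *
from cell import robot
s=robot.observe();print({k:np.round(v,4).tolist() for k,v in s.items()})
print("green",delta(s,[.526,.2545,.098],down(1.43)))
```

```text
{'time': 4.7, 'qpos': [0.2314, 0.5275, 1.6144, 0.0001, 0.999, -1.1981], 'qvel': [-0.0014, 0.0095, 0.0104, 0.0014, -0.0007, -0.0016], 'joint_efforts': [0.0033, -49.0899, -20.8813, -0.003, 0.0906, 0.0], 'tool_pos': [0.5171, 0.2003, 0.0979], 'tool_rot': [-1.0679, 1.5702, 0.3615], 'contact_force': [0.0775, -0.1861, 0.5272], 'torque': [-0.0069, 0.0127, 0.007], 'opening': 0.0008}
green (array([-0.0001, -0.0012,  0.0549]), array([-0.04,  0.02,  0.03]))
```

Emit:
move_arm --deltas '[{"dp":[0,0,0.015],"turn":[0,0,0]},{"dp":[0,-0.001,0.035],"turn":[0,0,0]},{"dp":[0,-0.001,0.055],"turn":[0,0,0]},{"dp":[0,-0.001,0.055],"turn":[0,0,0]},{"dp":[0,-0.001,0.055],"turn":[0,0,0]}]'

```text
time: 5.2
tool_pos: [0.5252, 0.2552, 0.0971]
tool_rot: [2.103, 1.57, -2.749]
contact_force: [0.4, -0.4, 0.4]
opening: 0.0002
```

Run:
```python
from h import *
from cell import robot
s=robot.observe();print({k:np.round(v,4).tolist() for k,v in s.items()})
w=robot.camera_info("wrist");p,d=robot.read_camera("wrist");p=p.copy()
for X in([.518,.201,.082],[.526,.2545,.082],s["tool_pos"]):
    u=proj(w,np.array(X));print(u);cv2.circle(p,tuple(int(a) for a in u.round()),3,(255,0,255),1)
cv2.imwrite("pics/w4.png",cv2.resize(p[150:330,200:460,::-1],None,fx=3,fy=3))
```

```text
{'time': 5.2, 'qpos': [0.3212, 0.5754, 1.5265, -0.0001, 1.0406, -1.1097], 'qvel': [-0.0203, -0.0089, 0.0144, -0.002, 0.0006, -0.0043], 'joint_efforts': [0.7201, -51.4299, -21.6191, 0.0809, 0.0572, 0.049], 'tool_pos': [0.5252, 0.2552, 0.0971], 'tool_rot': [2.1032, 1.5698, -2.7491], 'contact_force': [0.3932, -0.4013, 0.3571], 'torque': [0.047, 0.0301, 0.0421], 'opening': 0.0002}
[238.79429773 232.87029315]
[318.0264898  233.43717417]
[318.86838516 242.18543018]
```

View pics/w4.png

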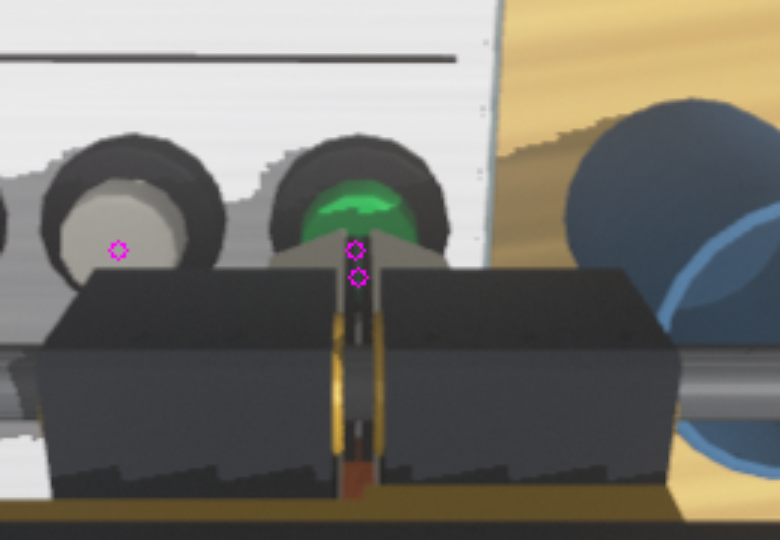

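White is back up, and the fingers are centred above green.

Emit:
move_arm --deltas '[{"dp":[0.006,0,0],"turn":[0,0,0]},{"dp":[0.011,0,0],"turn":[0,0,0]},{"dp":[0.015,0,0],"turn":[0,0,0]},{"dp":[0.018,0,0],"turn":[0,0,0]},{"dp":[0.02,0,0],"turn":[0,0,0]},{"dp":[0.022,0,0],"turn":[0,0,0]},{"dp":[0.022,0,0],"turn":[0,0,0]},{"dp":[0.022,0,0],"turn":[0,0,0]}]'

```text
time: 6.05
tool_pos: [0.5255, 0.2542, 0.0763]
tool_rot: [3.121, 1.57, -1.733]
contact_force: [-2.6, -3.6, 6.1]
opening: 0.0003
```

Emit:
move_arm --deltas '[{"dp":[0.0015,0,0],"turn":[0,0,0]},{"dp":[0.0015,0,0],"turn":[0,0,0]},{"dp":[0.0015,0,0],"turn":[0,0,0]}]'

```text
time: 6.35
tool_pos: [0.5255, 0.2542, 0.0761]
tool_rot: [-2.051, 1.57, -0.621]
contact_force: [-5.1, -5.5, 16.3]
opening: 0.0006
```

Emit:
move_arm --deltas '[{"dp":[-0.01,0,0],"turn":[0,0,0]},{"dp":[-0.03,0,0],"turn":[0,0,0]},{"dp":[-0.06,0,0],"turn":[0,0,0]},{"dp":[-0.09,0,0],"turn":[0,0,0]},{"dp":[-0.1,0,0],"turn":[0,0,0]},{"dp":[-0.1,0,0],"turn":[0,0,0]}]' --hand 0.042

```text
time: 6.95
tool_pos: [0.5265, 0.255, 0.1756]
tool_rot: [-1.033, 1.567, 0.397]
contact_force: [-0.2, 0.3, 0.1]
opening: 0.0408
```

Run:
```python
from h import *
from cell import robot
s=robot.observe();print({k:np.round(v,4).tolist() for k,v in s.items()})
print(delta(s,[.5498,.0682,.17],down(2.03)))
p,d=robot.read_camera("scene");cv2.imwrite("pics/c5.png",cv2.resize(p[150:290,300:480,::-1],None,fx=4,fy=4))
```

```text
{'time': 6.95, 'qpos': [0.32, 0.4917, 1.4339, 0.0003, 1.2123, -1.1096], 'qvel': [-0.0024, 0.0381, 0.0533, -0.0015, -0.0227, -0.0017], 'joint_efforts': [0.0337, -51.2447, -24.5367, 0.0078, 0.3609, -0.0003], 'tool_pos': [0.5265, 0.255, 0.1756], 'tool_rot': [-1.033, 1.5672, 0.3966], 'contact_force': [-0.1891, 0.282, 0.0812], 'torque': [-0.0152, 0.056, 0.0265], 'opening': 0.0408}
(array([ 0.0054, -0.0494, -0.1817]), array([-34.4 ,   0.05,   0.21]))
```

View pics/c5.png

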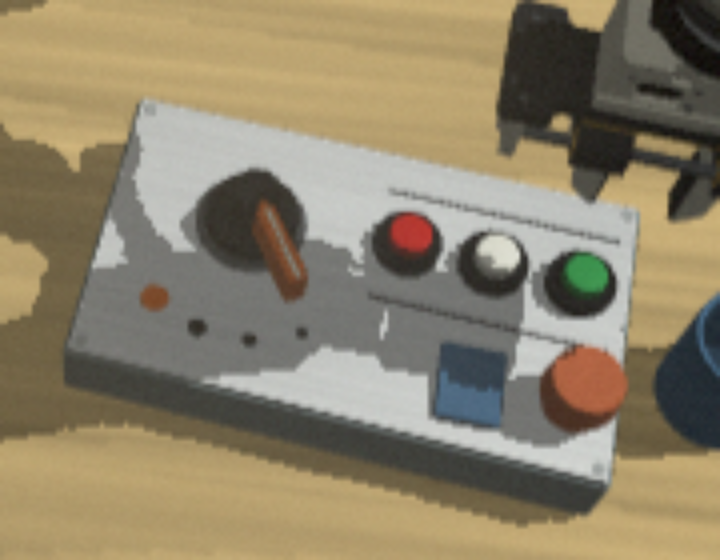

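All keys are up and nothing has been disturbed. Next, above the lever.

Emit:
move_arm --deltas '[{"dp":[0.0,-0.008,-0.03],"turn":[-6,0,0]},{"dp":[0.0,-0.019,-0.07],"turn":[-13,0,0]},{"dp":[0.002,-0.03,-0.11],"turn":[-20,0,0]},{"dp":[0.004,-0.04,-0.15],"turn":[-27,0,0]},{"dp":[0.005,-0.048,-0.175],"turn":[-33,0,0]},{"dp":[0.005,-0.05,-0.182],"turn":[-34.4,0,0]},{"dp":[0.005,-0.05,-0.182],"turn":[-34.4,0,0]},{"dp":[0.005,-0.05,-0.182],"turn":[-34.4,0,0]}]'

```text
time: 7.8
tool_pos: [0.5488, 0.0677, 0.1679]
tool_rot: [0.917, 1.568, 2.945]
contact_force: [-1.2, 1.0, -0.5]
opening: 0.0422
```

Run:
```python
from h import *
from cell import robot
s=robot.observe();print({k:np.round(v,4).tolist() for k,v in s.items()})
print(delta(s,[.5498,.0682,.072],down(2.03)))
w=robot.camera_info("wrist")
p,d=robot.read_camera("wrist");p=p.copy()
for r in(0,.05,.068):
    u=proj(w,np.array([.505+r*np.cos(.459),.046+r*np.sin(.459),.104]));cv2.circle(p,tuple(int(a) for a in u.round()),3,(255,0,255),1)
cv2.imwrite("pics/w6.png",p[:,:,::-1])
```

```text
{'time': 7.8, 'qpos': [-0.0162, 0.4465, 1.533, 0.0005, 1.1645, -2.045], 'qvel': [0.0162, -0.0077, -0.0065, 0.0004, 0.0035, -0.0011], 'joint_efforts': [-0.8204, -46.951, -23.0368, -0.123, 0.0449, -0.0531], 'tool_pos': [0.5488, 0.0677, 0.1679], 'tool_rot': [0.9168, 1.5684, 2.9454], 'contact_force': [-1.234, 0.9864, -0.4742], 'torque': [0.0754, 0.0295, 0.0506], 'opening': 0.0422}
(array([ 0.0958, -0.0013, -0.0001]), array([-0.08,  0.08, -0.11]))
```

View pics/w6.png

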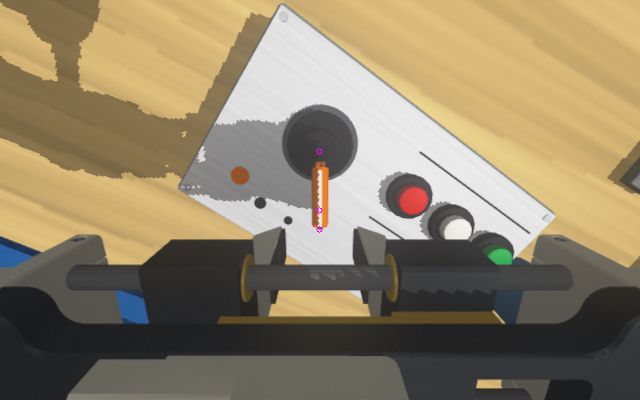

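The lever is centred between the fingers, with its predicted points on the white line at (320,210) and (320,230). Descend.

Emit:
move_arm --deltas '[{"dp":[0.02,-0.001,0],"turn":[0,0,0]},{"dp":[0.045,-0.001,0],"turn":[0,0,0]},{"dp":[0.07,-0.001,0],"turn":[0,0,0]},{"dp":[0.088,-0.001,0],"turn":[0,0,0]},{"dp":[0.095,-0.001,0],"turn":[0,0,0]},{"dp":[0.095,-0.001,0],"turn":[0,0,0]},{"dp":[0.095,-0.001,0],"turn":[0,0,0]}]'

```text
time: 8.55
tool_pos: [0.5509, 0.0683, 0.0749]
tool_rot: [-1.952, 1.57, 0.078]
contact_force: [-0.4, -0.5, 0.2]
opening: 0.0422
```

Emit:
move_arm --deltas '[{"dp":[0,0,0],"turn":[0,0,0]},{"dp":[0,0,0],"turn":[0,0,0]},{"dp":[0,0,0],"turn":[0,0,0]},{"dp":[0,0,0],"turn":[0,0,0]},{"dp":[0,0,0],"turn":[0,0,0]},{"dp":[0,0,0],"turn":[0,0,0]}]' --hand 0 --squeeze 15

```text
time: 9.15
tool_pos: [0.5504, 0.0684, 0.0745]
tool_rot: [-0.722, 1.57, 1.307]
contact_force: [-1.5, 4.7, 3.5]
opening: 0.014
```

Run:
```python
from h import *
from cell import robot
s=robot.observe();print({k:np.round(v,4).tolist() for k,v in s.items()})
R=Rtool(s);phi=np.arctan2(R[1,2],R[0,2]);print("phi",phi, "r",s["tool_pos"][:2]-np.array([.505,.046]))
c=np.array([.505,.046,s["tool_pos"][2]])
for a in np.arange(.13,1.21,.13).tolist()+[1.2]:
    Q=Ro.from_rotvec([0,0,-a]).as_matrix()
    p=c+Q@(np.array([.5498,.0682,s["tool_pos"][2]])-c)
    print(round(a,2),delta(s,p,Q@R))
```

```text
{'time': 9.15, 'qpos': [-0.0151, 0.5587, 1.6361, 0.0012, 0.9466, -2.0454], 'qvel': [-0.0005, 0.0014, 0.0005, -0.0016, 0.0015, -0.0014], 'joint_efforts': [-2.4936, -47.3894, -19.3129, -1.2368, -0.3328, -0.1228], 'tool_pos': [0.5504, 0.0684, 0.0745], 'tool_rot': [-0.7223, 1.5698, 1.3073], 'contact_force': [-1.5066, 4.6792, 3.4616], 'torque': [0.7751, 0.2924, -0.1021], 'opening': 0.014}
phi 2.0296428879045156 r [0.04538143 0.02243236]
0.13 (array([-0.    ,  0.001 , -0.0064]), array([ 7.45,  0.01, -0.01]))
0.26 (array([-0.    ,  0.0023, -0.0128]), array([ 1.49e+01,  1.00e-02, -1.00e-02]))
0.39 (array([-0.    ,  0.0044, -0.019 ]), array([ 2.235e+01,  2.000e-02, -2.000e-02]))
0.52 (array([-0.    ,  0.0072, -0.0248]), array([ 2.979e+01,  2.000e-02, -2.000e-02]))
0.65 (array([-0.    ,  0.0108, -0.0302]), array([ 3.724e+01,  3.000e-02, -3.000e-02]))
0.78 (array([-0.    ,  0.015 , -0.0351]), array([ 4.469e+01,  3.000e-02, -3.000e-02]))
0.91 (array([-0.    ,  0.0199, -0.0394]), array([ 5.214e+01,  4.000e-02, -4.000e-02]))
1.04 (array([-0.0001,  0.0253, -0.0431]), array([ 5.959e+01,  4.000e-02, -5.000e-02]))
1.17 (array([-0.0001,  0.0311, -0.046 ]), array([ 6.704e+01,  5.000e-02, -5.000e-02]))
1.2 (array([-0.0001,  0.0324, -0.0466]), array([ 6.875e+01,  5.000e-02, -5.000e-02]))
```

Gripped with the opening at 14 mm, the lever's thickness. Now I turn along the arc.

Emit:
move_arm --deltas '[{"dp":[0,0.0001,-0.0037],"turn":[4.3,0,0]},{"dp":[0,0.0006,-0.0075],"turn":[8.6,0,0]},{"dp":[0,0.0013,-0.0112],"turn":[12.9,0,0]},{"dp":[0,0.0022,-0.0148],"turn":[17.2,0,0]},{"dp":[0,0.0035,-0.0183],"turn":[21.5,0,0]},{"dp":[0,0.005,-0.0217],"turn":[25.8,0,0]},{"dp":[0,0.0067,-0.0251],"turn":[30.1,0,0]},{"dp":[0,0.0087,-0.0282],"turn":[34.4,0,0]},{"dp":[0,0.0087,-0.0282],"turn":[34.4,0,0]}]' --squeeze 20

```text
time: 10.05
tool_pos: [0.5549, 0.0387, 0.0745]
tool_rot: [0.73, 1.57, 2.158]
contact_force: [-1.8, 2.6, 3.7]
opening: 0.0136
```

Run:
```python
from h import *
from cell import robot
s=robot.observe();print({k:np.round(v,4).tolist() for k,v in s.items()})
R=Rtool(s);phi=np.arctan2(R[1,2],R[0,2]);v=s["tool_pos"][:2]-np.array([.505,.046]);print("dial by phi",2.03-phi,"by pos",.459-np.arctan2(v[1],v[0]),np.hypot(*v))
c=np.array([.505,.046,s["tool_pos"][2]])
R0=down(2.03)
for a in [.7,.8,.9,1,1.1,1.2,1.22]:
    Q=Ro.from_rotvec([0,0,-a]).as_matrix()
    print(round(a,2),delta(s,c+Q@(np.array([.5498,.0682,c[2]])-c),Q@R0))
```

```text
{'time': 10.05, 'qpos': [-0.0684, 0.5614, 1.6309, 0.0005, 0.9496, -1.4971], 'qvel': [0.0065, 0.0019, -0.0018, 0.0017, -0.0025, -0.0672], 'joint_efforts': [-2.1344, -47.0392, -19.6627, -0.9843, -0.6786, 0.6202], 'tool_pos': [0.5549, 0.0387, 0.0745], 'tool_rot': [0.7297, 1.5703, 2.1581], 'contact_force': [-1.8338, 2.6076, 3.7083], 'torque': [0.5779, 0.389, -0.1063], 'opening': 0.0136}
dial by phi 0.6016036045787525 by pos 0.6051552150886516 0.05041257985422477
0.7 (array([-0.    ,  0.0007, -0.0047]), array([ 5.64,  0.02, -0.02]))
0.8 (array([-0.    ,  0.0014, -0.0096]), array([11.37,  0.02, -0.02]))
0.9 (array([-0.    ,  0.0026, -0.0145]), array([17.1 ,  0.02, -0.02]))
1 (array([-0.    ,  0.0043, -0.0192]), array([ 2.283e+01,  2.000e-02, -2.000e-02]))
1.1 (array([-0.    ,  0.0065, -0.0237]), array([ 2.856e+01,  2.000e-02, -2.000e-02]))
1.2 (array([-0.    ,  0.0091, -0.0279]), array([ 3.429e+01,  1.000e-02, -2.000e-02]))
1.22 (array([-0.    ,  0.0096, -0.0288]), array([ 3.543e+01,  1.000e-02, -2.000e-02]))
```

Emit:
move_arm --deltas '[{"dp":[0,0.0007,-0.0047],"turn":[5.6,0,0]},{"dp":[0,0.0014,-0.0096],"turn":[11.4,0,0]},{"dp":[0,0.0026,-0.0145],"turn":[17.1,0,0]},{"dp":[0,0.0043,-0.0192],"turn":[22.8,0,0]},{"dp":[0,0.0065,-0.0237],"turn":[28.6,0,0]},{"dp":[0,0.0091,-0.028],"turn":[34.5,0,0]},{"dp":[0,0.0091,-0.028],"turn":[34.5,0,0]},{"dp":[0,0.0091,-0.028],"turn":[34.5,0,0]}]'

```text
time: 10.85
tool_pos: [0.5422, 0.0118, 0.0745]
tool_rot: [-2.261, 1.57, -1.431]
contact_force: [-3.3, -2.0, 5.7]
opening: 0.0139
```

Run:
```python
from h import *
from cell import robot
s=robot.observe();print({k:np.round(v,4).tolist() for k,v in s.items()})
R=Rtool(s);phi=np.arctan2(R[1,2],R[0,2]);v=s["tool_pos"][:2]-np.array([.505,.046]);print("dial by phi",2.03-phi,"by pos",.459-np.arctan2(v[1],v[0]),np.hypot(*v))
for n in("scene","wrist"):
    p,d=robot.read_camera(n);cv2.imwrite(f"pics/{n}9.png",p[:,:,::-1])
    if n=="scene":cv2.imwrite("pics/c9.png",cv2.resize(p[150:290,300:480,::-1],None,fx=4,fy=4))
```

```text
{'time': 10.85, 'qpos': [-0.119, 0.5406, 1.6716, -0.0011, 0.9292, -0.9491], 'qvel': [0.004, 0.0012, -0.0023, -0.0049, 0.0035, 0.0007], 'joint_efforts': [0.128, -45.3632, -18.9481, 0.5259, -0.6431, 0.3975], 'tool_pos': [0.5422, 0.0118, 0.0745], 'tool_rot': [-2.2613, 1.5699, -1.4306], 'contact_force': [-3.3493, -1.9991, 5.7036], 'torque': [-0.2305, 0.4529, 0.3452], 'opening': 0.0139}
dial by phi 1.199306148025702 by pos 1.2023589017496858 0.05047707890358134
```

View pics/c9.png

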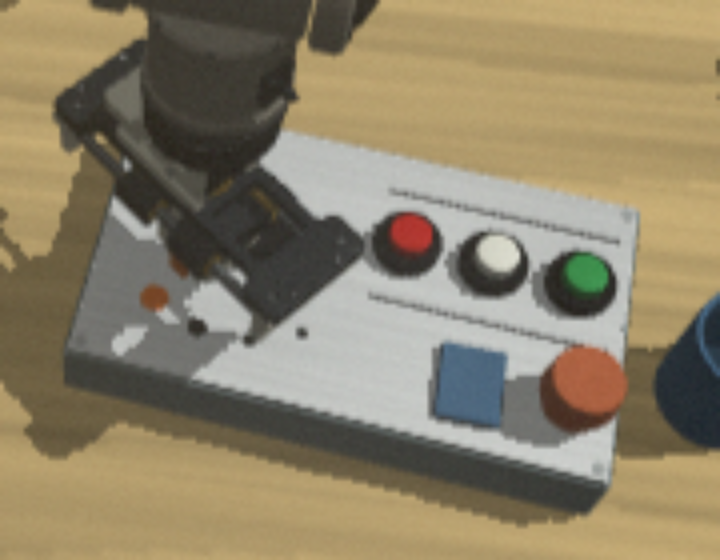

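View pics/wrist9.png

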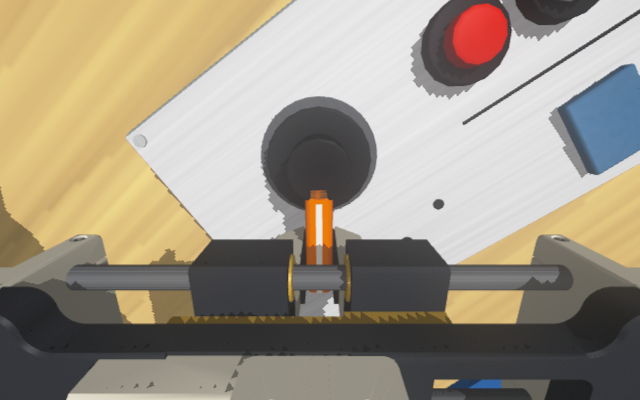

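The lever sits straight between the fingers (white line at column 320). In the scene view it points at the orange dot, all keys are up, and the tile and pot are in place. I'll do a brief hold check, then hand in.

Emit:
move_arm --deltas '[{"dp":[0,0,0],"turn":[0,0,0]},{"dp":[0,0,0],"turn":[0,0,0]},{"dp":[0,0,0],"turn":[0,0,0]},{"dp":[0,0,0],"turn":[0,0,0]},{"dp":[0,0,0],"turn":[0,0,0]}]'

```text
time: 11.45
tool_pos: [0.5422, 0.0119, 0.0745]
tool_rot: [-2.45, 1.57, -1.619]
contact_force: [-2.3, -0.9, 5.6]
opening: 0.0138
```

Run:
```python
from h import *
from cell import robot
s=robot.observe()
R=Rtool(s);phi=np.arctan2(R[1,2],R[0,2]);v=s["tool_pos"][:2]-np.array([.505,.046]);a=.459-np.arctan2(v[1],v[0]);print("dial by phi",2.03-phi,"by pos",a,s["opening"],s["contact_force"])
a0=cv2.imread("pics/scene0.png").astype(int);a9=cv2.imread("pics/scene9.png").astype(int)
for n,(u,v) in dict(mug=(485,242),bowl=(206,150),jar=(171,198),vase=(174,250),brush=(493,165),tile=(417,246),pot=(446,246)).items(): print(n,np.abs(a9-a0)[v-14:v+15,u-14:u+15].mean().round(1))
if 1.14<2.03-phi<1.26 and s["opening"]>.012: print(robot.hand_in())
```

```text
dial by phi 1.1990545934899761 by pos 1.2017101049890209 0.013839828332329523 [-2.25478283 -0.90412928  5.62885804]
mug 4.9
bowl 23.5
jar 8.5
vase 10.2
brush 9.9
tile 10.3
pot 9.1
the job is handed in; nothing more can be done
None
```

View pics/scene9.png

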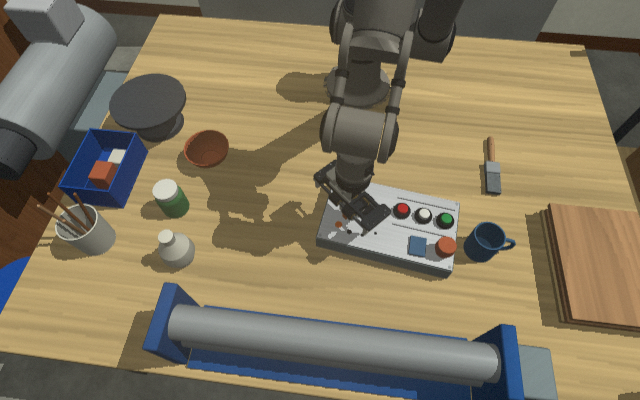

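The job is done and handed in at about 11.5 s. I pressed the white key down to its stop and let it up, then did the same with the green key, and never touched red. I then gripped the orange lever and turned it clockwise to the third notch, and the gripper is holding it there.

**Last checks:**
- **Dial:** it reads 1.199 rad from the tool's angle and 1.202 rad from its position, against 1.2 for the orange dot. It stayed steady over a 0.5 s hold, gripped at 13.8 mm opening.
- **Keys:** all three are up in the final picture.
- **Pots and tools:** all of them stand where they started. The before-and-after picture comparison flagged the bowl, but it sits at the same pixels as before, (206,150), so I put the difference down to the arm's shadow.
- **Forces:** the highest reading I saw was about 18 N, while pressing the green key onto its stop.

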